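Load a tube rack into a dry-block incubator with a sprung slide catch

TASK

Put the purple tube rack into the incubator: slide the orange lid catch all the way to its stop and let it go, so that it springs back home and the lid pops open; then lower the rack upright into the well until it rests on the well's floor, without dropping it. With the rack released, press the lid down without slamming it until the catch holds it shut, and leave the tip box, the tube stand and the bottle undisturbed.

Things in the scene. Friction and masses are not known exactly. Their poses are not given: they have to be found in the camera images.
- incubator: White bench-top dry-block incubator, fixed. Origin on the bench under it; it spans x -130 to +110 and y -105 to +105 mm, flat deck 95 mm above the bench. Its front is -x, facing the robot, give or take 17 deg. From the front edge to x = -50 mm the deck is a flat apron that carries the slide catch; behind it the hinged lid covers the well.
- well (a point): Centre of the well's floor, axes as the incubator's (20 mm behind the incubator's origin, 23 mm above the bench, 72 mm below the deck). The open-topped well is 68 mm in x by 112 mm in y, with a funnel-like lead-in in its top 12 mm that widens it to 76 by 120 mm.
- hinge (a point): Middle of the lid's hinge line, 90 mm behind the incubator's origin and 96 mm above the bench; the hinge line runs along the incubator's y. Lid: dark blue frame with tinted window, 140 mm from hinge line to front edge, 170 mm wide, 14 mm thick, hinged on its rear lower edge, with a steel lip projecting 14 mm from the front edge.
- lid (a joint): Lid angle, rad: 0 shut, 1.75 fully open (a stop, just past upright; the front edge swings up and back). A damped spring lifts it in about 1 s once the catch frees it. Pushing it down near its front edge takes 1 to 4 N, over the last 30 mm 6 to 11 N while its lip pushes the catch's sloped nose aside; then the catch snaps over the lip and holds it within 0.01 rad.
- lid_edge (a point): Middle of the lid's front edge on its outer (top) face: 140 mm from the hinge line, 14 mm above the lid's underside; it moves with the lid. Its axes are the incubator's when the lid is shut.
- catch (a joint): Position of the slide catch, m: 0 at home (lid held), 0.026 at its stop. It slides along the incubator's +y. The lid comes free at about 0.022 to 0.024. A spring pushes it home: 3 N at home, 6 N at the stop. It returns by itself within 0.1 s if nothing is in its way.
- fin_top (a point): Centre of the top of the catch's orange thumb fin, 42 mm above the deck; moves with the catch; axes as the incubator's. The fin is 26 mm in x, 12 mm in y, 34 mm tall on a black carriage plate (34 by 72 mm, top 8 mm above the deck). The catch's steel nose stands 31 to 43 mm behind the fin's centre in x, up to 40 mm above the deck.
- rack: Loose purple tube rack, 0.2 to 0.3 kg: block 60 (its x) by 104 (its y) by 28 mm high; upright carrying fin in the middle, 50 mm in x, 14 mm thick in y, top 68 mm above the underside. Origin: centre of the underside. White caps 7 mm high stand on the block at y = +-42 mm. Both ways round are alike. It fits the well with its long side along the well's y, 4 mm clear all round.
- tip_box: Bystander: teal pipette-tip box with clear lid, 84 x 122 x 78 mm, loose, upright, origin at the centre of its underside.
- tube_stand: Bystander: white stand with four green-capped tubes, 74 mm (its x) by 170 mm (its y), 116 mm high over the caps, loose, origin at the centre of its underside.
- bottle: Bystander: white round bottle, 68 mm across, 165 mm high, blue cap, loose, origin at the centre of its underside.
Mind the look-alikes: they are no part of the job. Several things have the shape of the rack; the one meant has the colours described above.

How it is judged:
By the outcome, as a careful person would: the job done as asked, in the order asked, and still so for the second after the job is handed in, with the robot touching nothing.
It also fails if it takes over 64 s, if anything falls off the work surface, if the arm or the gripper's body presses on something with over 40 N, if the wrist force passes 120 N, or if a joint passes its speed limit or range.

ROBOT

A 6-joint arm with a two-finger parallel gripper is mounted at the origin on the work surface. World frame = base frame: x ahead of the robot, y to its left, z up, the work surface at z = 0. Lengths are in m, angles in rad, forces in N, time in s.
With the tool pointing down it reaches from about 0.35 to 0.775 m from the base axis. Payload 7.3 kg.
Tool frame: the origin (TCP) lies midway between the tips of the shut fingers; the grasp point (between the pads) lies 19 mm behind it; z points along the fingers, y is the direction in which the jaws open and shut (so a half turn about z gives the same grasp; the last joint's range is limited). The gripper opens to 92 mm and grips with 3 to 60 N. Pads are 19 mm wide; open, the fingers measure 130 mm over their backs; the gripper's body (75 mm by 190 mm) begins 47 mm behind the grasp point.
Start: joints at [1.077, 0.342, 1.524, -0, 1.275, -0.146], TCP at [0.179, 0.494, 0.227] pointing down, gripper open.
Joint ranges: [-2.53, 2.53], [-0.77, 2.02], [0.04, 2.7], [-1, 4.14], [0.28, 2.66], [-3.11, 3.11]. Speed limits (rad/s): [2.57, 2.57, 3.14, 3.14, 3.14, 3.14].

INTERFACE

Orientations are given as [roll, pitch, yaw] about the fixed x, y, z axes, in that order (R = Rz(yaw) Ry(pitch) Rx(roll)).
In Python, from cell import robot, imaging gives the robot as it stands. The module is installed in compiled form; this text tells all that it offers.
- The arm moves only by the tool send_rows, never from a script. Its argument "plan" is a list of rows, each a list of 3 entries, a list of its own where there are three numbers: the shift along the world's x, y, z in m, then the turn, a rotation vector about the world's x, y, z in rad, then the closure in counts, from 0 (fully open) to 255 (shut). A call has 1 to 20 rows; each row shifts and turns the commanded pose from where the row before left it; what a row does not reach is not made up. A row lasts 1/10 s, in which the tool goes at most 50 mm and 8.59 degrees, less where a joint would pass 70% of its speed; a pose out of reach is approached as far as the arm can. A call is refused whole if a number of a shift passes 0.05 or a number of a turn 0.15, either way. A call with a gripper value outside its range is refused whole. The fingers move at their own pace and stop on an object; "newtons" is the grip in N (left out, the last holds). Time passes only in rows, so rows that do not move let the fingers close. It gives the time, the measured TCP pose, the force and the opening at its end, in the units of the state.
- robot.observe(): the state, without advancing time (a new reading comes with each control period).
- imaging.read_camera(name): name is "scene" or "top" or "wrist"; returns a dict with "pixels" (420x560x3 uint8, red, green, blue), "fx", "fy", "cx", "cy" (pixels), "dist_coeffs" ([k1, k2, p1, p2, k3] as OpenCV has them; the pictures are not rectified), "world_from_camera" (4x4, takes a point from camera to world coordinates). Camera axes: x right, y down, z forward; pixel columns grow to the right and rows downward; lengths in m; the calibration is good to about 2 mm. A picture is of the moment at which its call begins. There is no depth.
- robot.hand_in(): hands the job in, once; it reports no verdict.
The state is a dict: "time": time; "qpos": joint angles; "qvel": joint speeds; "joint_efforts": joint torques, N m; "tool_pos": TCP position; "tool_rot": TCP orientation; "contact_force": force on the tool from outside, world axes, zero at the start; "torque": the same for the moment, N m; "opening": finger opening in m.
Only numpy, scipy, OpenCV 4.12 (cv2) and the standard library are available. Lean on these libraries where they do the work, as an engineer would, in place of code of your own. Each camera call takes 0.05 s, during which the arm holds its last target.

## Working session

There is one attempt and no reset: what is moved stays moved. The work goes in short steps, Python scripts to look and compute and a tool call to move; the robot and the scene stay as the last step left them, time stands still between calls to the robot, and variables do not carry over. Pictures are saved under pics/ and viewed, and the job is handed in when it is done.

Besides the shell and the picture viewer there is one more tool, called as a command line: name --argument value ..., lists and objects as JSON in quotes. send_rows: Moves the arm, as the interface text tells. Its arguments: {"type":"object","properties":{"plan":{"type":"array"},"newtons":{"type":"number"}},"required":["plan"]}

```bash
mkdir -p pics
cat > h.py <<'E'
import numpy as np,cv2
from cell import robot,imaging
def snap(n,f):
    d=imaging.read_camera(n); cv2.imwrite('pics/'+f+'.png',d['pixels'][:,:,::-1]); 
    np.savez('pics/'+f+'.npz',**{k:np.array(v) for k,v in d.items()}); return d
def load(f): return dict(np.load('pics/'+f+'.npz'))
def K(d): return np.array([[d['fx'],0,d['cx']],[0,d['fy'],d['cy']],[0,0,1.]])
def onz(d,uv,z):
    p=cv2.undistortPoints(np.array(uv,float).reshape(-1,1,2),K(d),np.array(d['dist_coeffs'],float)).reshape(-1,2)
    T=np.array(d['world_from_camera']); z=np.broadcast_to(z,len(p)); out=[]
    for q,zz in zip(p,z):
        r=T[:3,:3]@[q[0],q[1],1]; o=T[:3,3]; out.append(o+r*(zz-o[2])/r[2])
    return np.array(out)
def proj(d,P):
    T=np.linalg.inv(d['world_from_camera']); 
    return cv2.projectPoints(np.array(P,float).reshape(-1,1,3),cv2.Rodrigues(T[:3,:3])[0],T[:3,3],K(d),np.array(d['dist_coeffs'],float))[0].reshape(-1,2)
def crop(f,x0,y0,x1,y1,s,out):
    im=cv2.imread('pics/'+f+'.png')[y0:y1,x0:x1]; cv2.imwrite('pics/'+out+'.png',cv2.resize(im,None,fx=s,fy=s,interpolation=cv2.INTER_CUBIC))
E
python3 - <<'E'
from h import *
for n in ['scene','top','wrist']:
    d=snap(n,n+'0'); print(n,np.round(d['world_from_camera'],3).tolist(),d['fx'])
print(robot.observe())
E
```

```text
scene [[0.618, 0.448, -0.646, 1.165], [0.786, -0.326, 0.525, -0.473], [0.024, -0.833, -0.553, 0.633], [0.0, 0.0, 0.0, 1.0]] 465.3812252269133
top [[0.006, -0.977, 0.213, 0.352], [-1.0, -0.005, 0.005, 0.018], [-0.004, -0.213, -0.977, 1.134], [0.0, 0.0, 0.0, 1.0]] 466.4747478933212
wrist [[0.342, 0.897, 0.28, 0.102], [0.94, -0.326, -0.103, 0.521], [-0.001, 0.298, -0.954, 0.383], [0.0, 0.0, 0.0, 1.0]] 351.31022442775895
{'time': 0.15, 'qpos': array([ 1.07703458e+00,  3.42563113e-01,  1.52478089e+00, -8.29908028e-06,
        1.27539066e+00, -1.45985534e-01]), 'qvel': array([ 0.00032927, -0.00252749, -0.00239428,  0.00058152, -0.00063239,
        0.00119527]), 'joint_efforts': array([ 1.09065630e-03, -4.31469119e+01, -2.44355035e+01,  7.16107129e-02,
        5.37945027e-02, -9.40932273e-05]), 'tool_pos': array([0.17875707, 0.49331626, 0.22621021]), 'tool_rot': array([-3.14046163e+00, -1.58273406e-04,  2.79381877e+00]), 'contact_force': array([ 0.21052178, -0.0308117 ,  0.97078316]), 'torque': array([ 0.0407371 , -0.02324614,  0.06655077]), 'opening': 0.09188103845574919}
```

View pics/scene0.png

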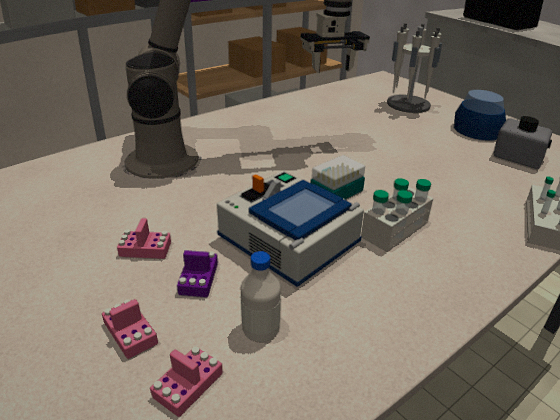

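View pics/top0.png

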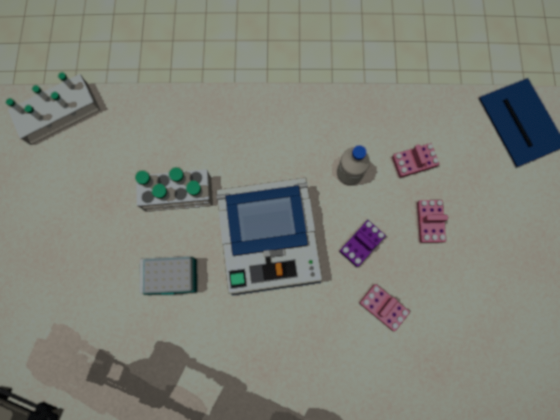

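View pics/wrist0.png

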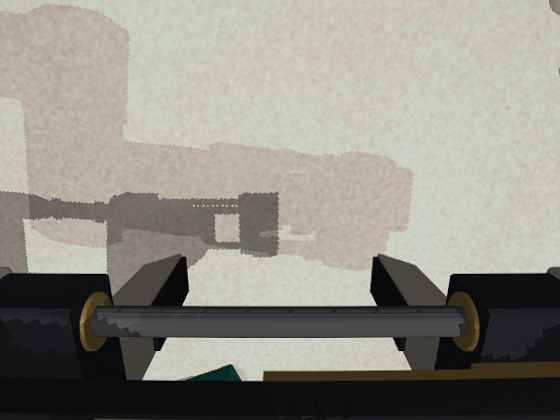

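The top view shows the incubator around (270,235), its catch near (275,270) and the purple rack at (363,243). The scene view shows the same layout. I'll enlarge both.

Run:
```python
from h import *
crop('top0',200,165,335,300,5.8,'c1'); crop('top0',330,200,400,280,7,'c2'); crop('scene0',200,150,380,290,4.4,'c3'); crop('scene0',165,235,235,305,7,'c4')
```

```text
(no output)
```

View pics/c1.png

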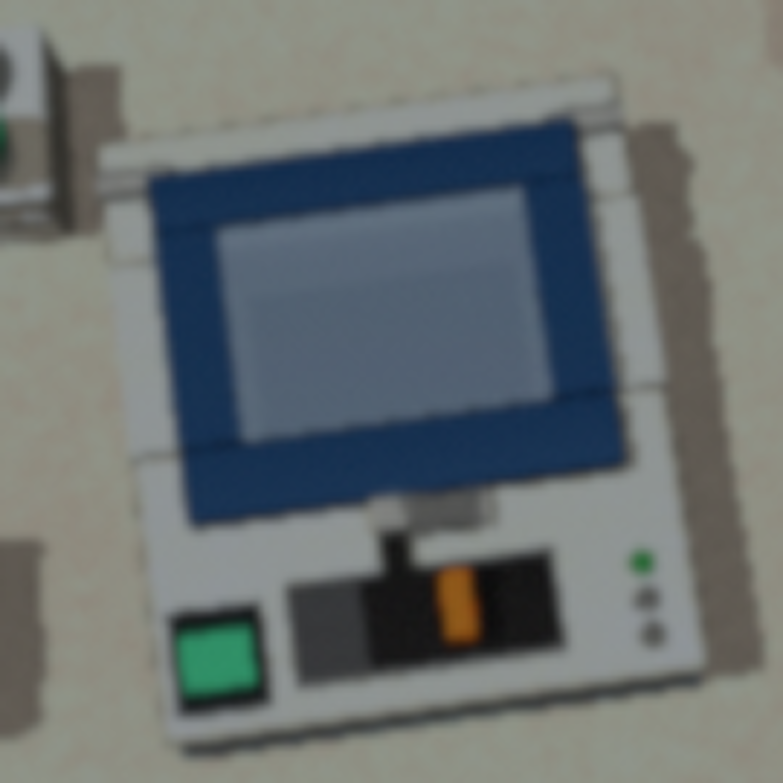

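View pics/c2.png

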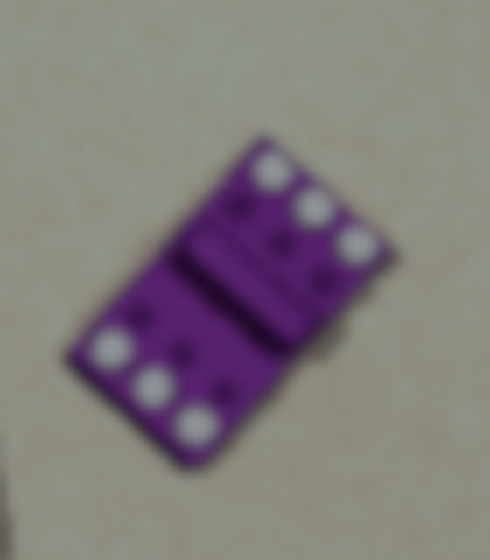

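View pics/c3.png

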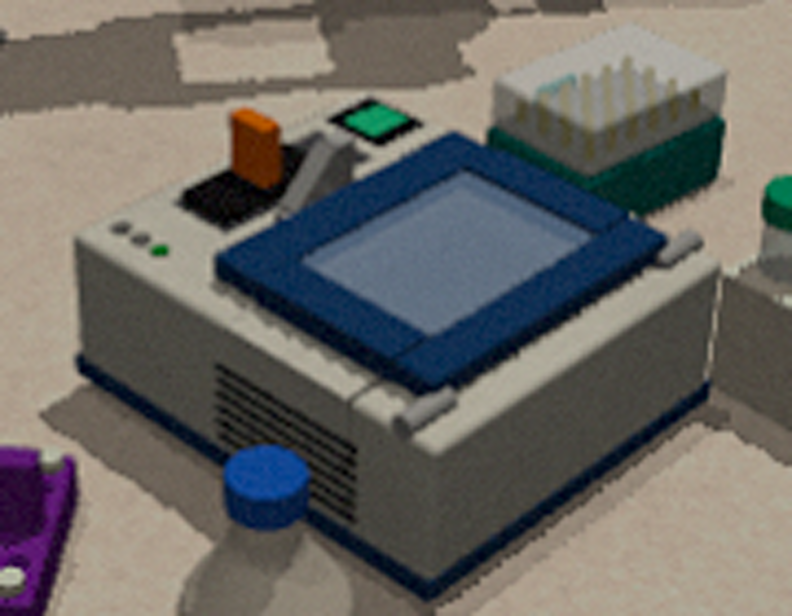

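View pics/c4.png

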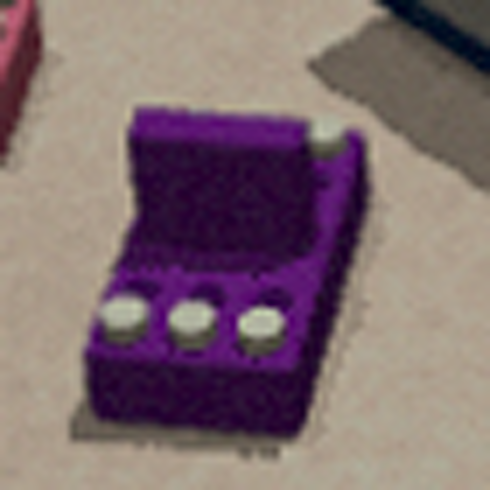

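```bash
cat > fit.py <<'E'
from h import *
from scipy.optimize import least_squares
def un(p,s,o): return (np.array(p,float)+.5)/s-.5+np.array(o)
T,S=load('top0'),load('scene0')
def fit(obs,x0,extra=0):
    def tr(x,P):
        c,s=np.cos(x[2]),np.sin(x[2]); P=np.array(P,float)/1000
        return np.c_[x[0]+c*P[:,0]-s*P[:,1],x[1]+s*P[:,0]+c*P[:,1],P[:,2]]
    def f(x):
        return np.concatenate([(proj(d,tr(x,P(x) if callable(P) else P))-uv).ravel() for d,P,uv in obs])
    r=least_squares(f,x0,loss='soft_l1'); return r
iT=[(-130,105,95),(-130,-105,95),(-50,85,110),(-50,-85,110),(90,-85,110),(90,85,110)]
uT=un([(172,742),(703,668),(192,523),(628,462),(577,122),(150,182)],5.8,(200,165))
iS=[(-130,-105,95),(110,-105,95),(110,105,95),(-50,-85,110),(90,85,110),(-50,85,110)]
uS=un([(78,238),(433,452),(720,265),(220,262),(665,238),(455,135)],4.4,(200,150))
for o in ([(T,iT,uT)],[(S,iS,uS)],[(T,iT,uT),(S,iS,uS)]):
    r=fit(o,[.5,0,0.1]); print('inc',r.x.round(4),np.degrees(r.x[2]).round(2)); 
print(r.fun.reshape(-1,2).round(1).tolist())
# fin top center
fT=un([(459,604)],5.8,(200,165)); fS=un([(255,123)],4.4,(200,150))
# triangulated at z=.137
a=onz(T,fT,.137)[0];b=onz(S,fS,.137)[0]
x=r.x; c,s=np.cos(x[2]),np.sin(x[2])
for q in(a,b): d=q[:2]-x[:2]; print('fin',q.round(4),'inc',(c*d[0]+s*d[1]).round(4),(-s*d[0]+c*d[1]).round(4))
# rack (u: cap x spacing param x[3])
capT=un([(272,171),(315,208),(357,244),(110,350),(153,387),(197,427)],7,(330,200))
P=lambda x:[(x[3],42,35),(0,42,35),(-x[3],42,35),(x[3],-42,35),(0,-42,35),(-x[3],-42,35)]
capS=un([(125,312),(193,318),(261,325)],7,(165,235)); PS=lambda x:[(-x[3],-42,35),(0,-42,35),(x[3],-42,35)][::1]
cen=onz(T,[capT.mean(0)],.035)[0]; w=onz(T,capT,.035); print(cen,w.round(4).tolist())
print('scene caps',onz(S,capS,.035).round(4).tolist())
E
python3 fit.py
```

```text
inc [0.5361 0.0591 0.1442] 8.26
inc [0.5389 0.0592 0.1427] 8.18
inc [0.537  0.0594 0.1435] 8.22
[[-1.2, 0.2], [1.5, -0.2], [-0.7, 0.1], [0.4, 0.0], [0.1, -1.8], [-0.5, -2.1], [-2.5, -1.0], [-0.2, 0.7], [1.0, -0.6], [-2.7, -1.2], [1.1, -0.5], [-0.7, -1.0]]
fin [0.4429 0.0327 0.137 ] inc -0.0969 -0.0129
fin [0.4487 0.0312 0.137 ] inc -0.0914 -0.0152
[ 0.51618864 -0.1658803   0.035     ] [[0.5601, -0.1803, 0.035], [0.5473, -0.1946, 0.035], [0.5349, -0.2086, 0.035], [0.4982, -0.1233, 0.035], [0.4857, -0.1375, 0.035], [0.4722, -0.1521, 0.035]]
scene caps [[0.536, -0.2074, 0.035], [0.549, -0.1935, 0.035], [0.5623, -0.18, 0.035]]
```

The combined fit gives the incubator at (0.537, 0.059) with yaw 8.2°. The rack is at about (0.517, -0.166) with yaw about 48°. First I'll go to the -y side of the fin with the jaws shut.

send_rows --plan '[[[0.0195, -0.0366, 0], [0, 0, 0], 255], [[0.0195, -0.0366, 0], [0, 0, 0.1], 255], [[0.0195, -0.0366, 0], [0, 0, 0.1], 255], [[0.0195, -0.0366, 0], [0, 0, 0.1], 255], [[0.0195, -0.0366, 0], [0, 0, 0.1], 255], [[0.0195, -0.0366, 0], [0, 0, 0.091], 255], [[0.0195, -0.0366, 0], [0, 0, 0], 255], [[0.0195, -0.0366, 0], [0, 0, 0], 255], [[0.0195, -0.0366, 0], [0, 0, 0], 255], [[0.0195, -0.0366, 0], [0, 0, 0], 255], [[0.0195, -0.0366, 0], [0, 0, 0], 255], [[0.0195, -0.0366, 0], [0, 0, 0], 255], [[0.0195, -0.0366, 0], [0, 0, 0], 255], [[0.0195, -0.0366, 0], [0, 0, 0], 255], [[0, 0, -0.02], [0, 0, 0], 255], [[0, 0, -0.02], [0, 0, 0], 255], [[0, 0, -0.01], [0, 0, 0], 255], [[0, 0, 0], [0, 0, 0], 255]]' --newtons 20

```text
time: 1.95
tool_pos: [0.451, -0.0186, 0.1756]
tool_rot: [3.14, -0.003, -2.998]
contact_force: [-0.5, 0.3, 0.4]
opening: 0.0007
```

Run:
```python
from h import *
snap('top','top1');snap('scene','scene1');snap('wrist','wrist1')
crop('top1',200,165,335,340,4,'c1b'); crop('scene1',180,100,340,230,4.5,'c3b')
o=robot.observe();print(o['time'],o['tool_pos'],o['tool_rot'],o['contact_force'],o['opening'])
```

```text
2.1 [ 0.45243226 -0.01863697  0.17757814] [-3.14118659e+00  1.40650623e-03 -2.99778071e+00] [-0.72171577 -0.85847478  1.43784132] 5.9050685825894934e-05
```

View pics/c3b.png

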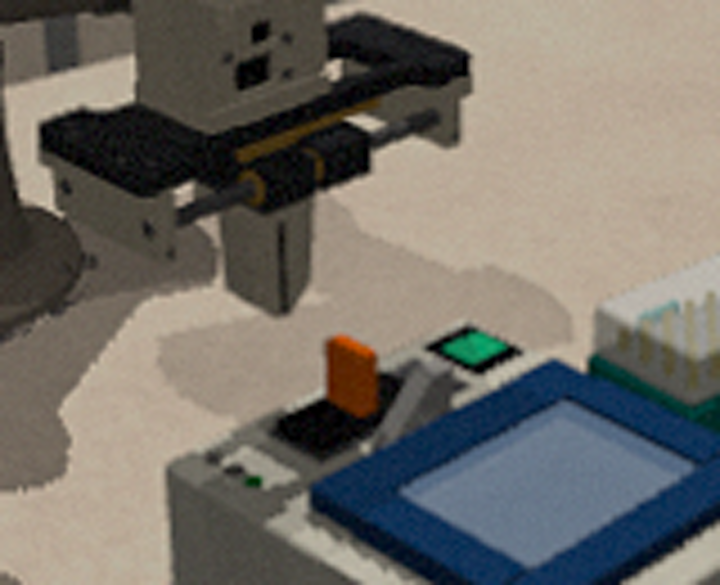

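View pics/wrist1.png

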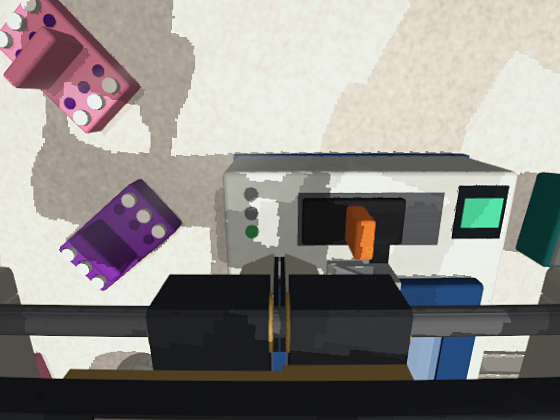

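The scene and wrist views show the shut fingers beside the orange fin, on its -y side. Next I'll descend and approach it.

send_rows --plan '[[[-0.001, 0, -0.025], [0, 0, 0], 255], [[0, 0, -0.025], [0, 0, 0], 255], [[0, 0, -0.015], [0, 0, 0], 255], [[0, 0, 0], [0, 0, 0], 255], [[-0.0014, 0.0099, 0], [0, 0, 0], 255], [[-0.0014, 0.0099, 0], [0, 0, 0], 255], [[-0.0007, 0.005, 0], [0, 0, 0], 255], [[0, 0, 0], [0, 0, 0], 255]]'

```text
time: 2.9
tool_pos: [0.4476, 0.007, 0.1124]
tool_rot: [-3.141, 0.001, -2.997]
contact_force: [-1.2, -0.4, 0.4]
opening: 0.0006
```

send_rows --plan '[[[-0.0014, 0.0099, 0], [0, 0, 0], 255], [[-0.0011, 0.0079, 0], [0, 0, 0], 255], [[0, 0, 0], [0, 0, 0], 255]]'

```text
time: 3.2
tool_pos: [0.4453, 0.0241, 0.1123]
tool_rot: [-3.141, 0.001, -2.998]
contact_force: [0.1, -3.4, 2.9]
opening: 0.0006
```

send_rows --plan '[[[-0.0011, 0.0079, 0], [0, 0, 0], 255], [[-0.0004, 0.003, 0], [0, 0, 0], 255], [[0, 0, 0], [0, 0, 0], 255]]'

```text
time: 3.5
tool_pos: [0.4439, 0.0344, 0.1122]
tool_rot: [-3.141, 0.001, -2.998]
contact_force: [-0.0, -4.8, 5.3]
opening: 0.0002
```

Run:
```python
from h import *
snap('scene','scene2'); crop('scene2',180,100,340,230,4.5,'c3c')
```

```text
(no output)
```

View pics/c3c.png

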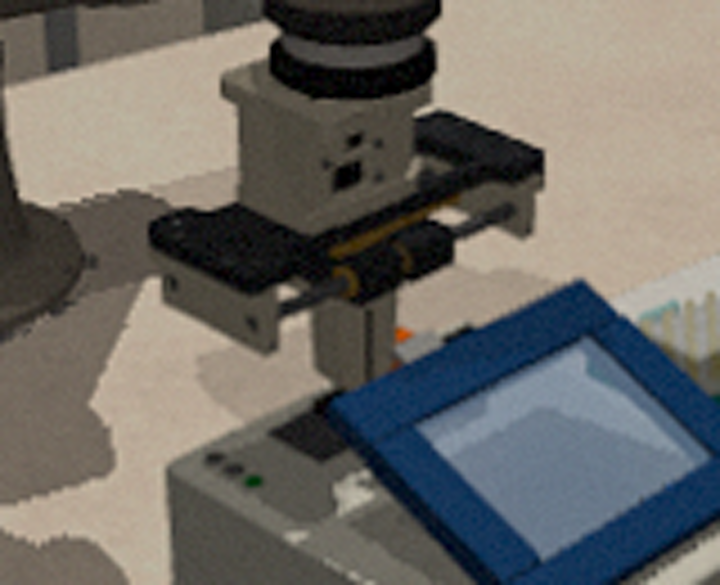

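The lid is already rising. I'll keep pushing until the stop.

send_rows --plan '[[[-0.0003, 0.002, 0], [0, 0, 0], 255], [[-0.0003, 0.002, 0], [0, 0, 0], 255], [[0, 0, 0], [0, 0, 0], 255]]'

```text
time: 3.85
tool_pos: [0.4437, 0.0358, 0.1123]
tool_rot: [-3.136, 0.001, -2.997]
contact_force: [-0.7, -18.8, 4.2]
opening: 0.0001
```

The force jumped to 18.8 N, so the catch is at its stop. Now I'll release it and back off.

send_rows --plan '[[[0, 0, 0], [0, 0, 0], 255], [[0, 0, 0], [0, 0, 0], 255], [[0, 0, 0], [0, 0, 0], 255], [[0, 0, 0], [0, 0, 0], 255], [[0.007, -0.0495, 0], [0, 0, 0], 255], [[0.0035, -0.025, 0], [0, 0, 0], 255], [[0, 0, 0.05], [0, 0, 0], 255], [[0, 0, 0.05], [0, 0, 0], 255], [[0, 0, 0], [0, 0, 0], 100]]'

```text
time: 4.75
tool_pos: [0.4565, -0.0365, 0.2175]
tool_rot: [-3.138, 0.011, -2.999]
contact_force: [1.1, 0.1, -0.4]
opening: 0.0047
```

Run:
```python
from h import *
snap('scene','scene3'); crop('scene3',160,100,380,270,3.6,'c3d')
snap('top','top3')
o=robot.observe();print(o['time'],o['tool_pos'],o['tool_rot'],o['contact_force'],o['opening'])
T=load('top0')
for n,uv,z in [('bottlecap',(359,153),.165),('tipbox',(168,276),.078),('tube',(173,188),.1)]: print(n,onz(T,[uv],z).round(3))
```

```text
4.85 [ 0.45356404 -0.03560617  0.21239395] [-3.14159248e+00  1.94253529e-03 -2.99858421e+00] [-0.26419069  0.20909585 -0.92798684] 0.01208335413912399
bottlecap [[ 0.694 -0.142  0.165]]
tipbox [[0.43  0.284 0.078]]
tube [[0.63  0.278 0.1  ]]
```

View pics/c3d.png

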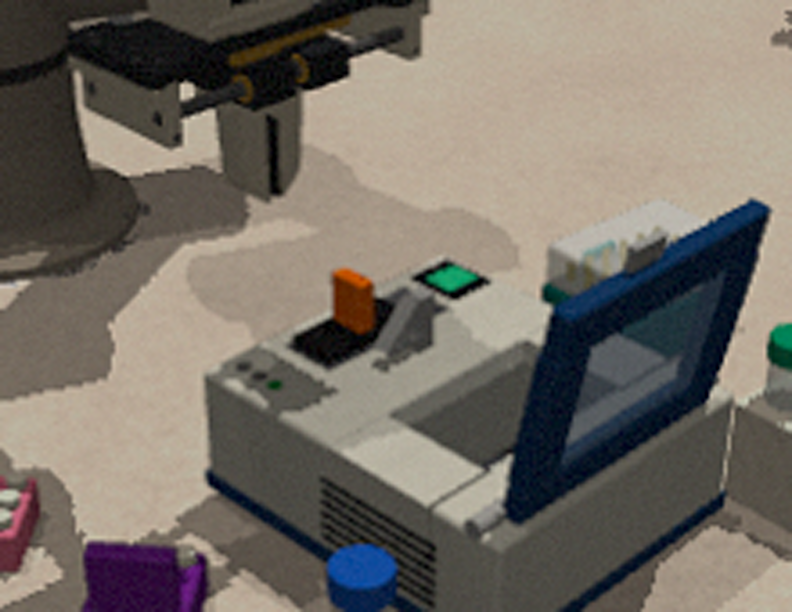

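View pics/top3.png

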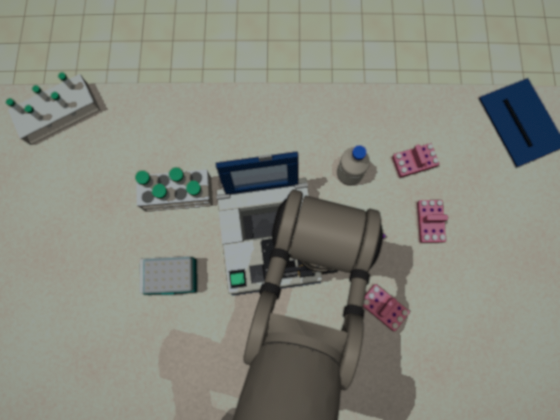

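The lid stands fully open and the catch is home, with the fin back at its starting place. Now I'll go over the rack.

send_rows --plan '[[[0.009, -0.0186, 0], [0, 0, 0.099], 110], [[0.009, -0.0186, 0], [0, 0, 0.099], 110], [[0.009, -0.0186, 0], [0, 0, 0.099], 110], [[0.009, -0.0186, 0], [0, 0, 0.099], 110], [[0.009, -0.0186, 0], [0, 0, 0.099], 110], [[0.009, -0.0186, 0], [0, 0, 0.099], 110], [[0.009, -0.0186, 0], [0, 0, 0.096], 110], [[0, 0, -0.03], [0, 0, 0], 110], [[0, 0, -0.03], [0, 0, 0], 110], [[0, 0, -0.03], [0, 0, 0], 110], [[0, 0, 0], [0, 0, 0], 110], [[0, 0, 0], [0, 0, 0], 110]]'

```text
time: 6.05
tool_pos: [0.5157, -0.1655, 0.1208]
tool_rot: [3.138, -0.001, -2.308]
contact_force: [-0.6, 0.2, 0.3]
opening: 0.0521
```

Run:
```python
from h import *
d=snap('wrist','wrist4'); snap('scene','scene4'); crop('scene4',130,180,250,310,4.5,'c4b')
o=robot.observe();print(o['time'],o['tool_pos'],o['tool_rot'],o['contact_force'],o['opening'])
```

```text
6.15 [ 0.51697614 -0.16613946  0.12277759] [-3.14022330e+00  5.72997892e-04 -2.30820708e+00] [-0.25664521 -0.17186389  0.19275684] 0.05236550012145796
```

View pics/wrist4.png

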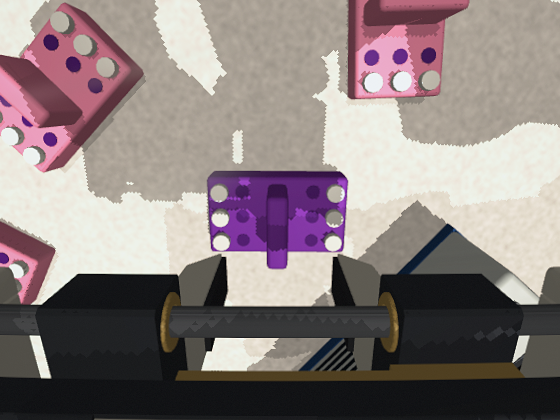

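View pics/c4b.png

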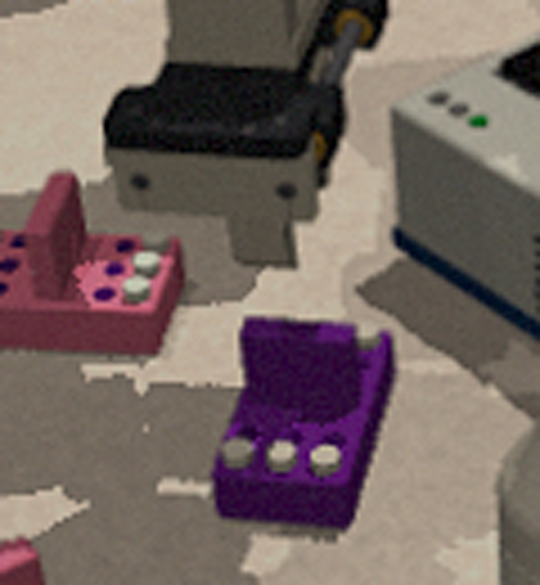

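The wrist view shows the rack square to the jaws, with its fin at column 277 and the finger midline at about 279. I'll check the position from the caps.

Run:
```python
from h import *
d=load('wrist4'); w=onz(d,[(219,194),(335,194),(220,218),(334,218),(221,243),(332,243)],.035)
print(w.mean(0)); v=w[0]+w[2]+w[4]-w[1]-w[3]-w[5]; print(np.degrees(np.arctan2(v[1],v[0])),np.linalg.norm(v)/3)
print(onz(d,[(277,187),(277,262)],.068))
```

```text
[ 0.51581467 -0.16739821  0.035     ]
-42.35737762528197 0.08287911318537364
[[ 0.494552   -0.19041403  0.068     ]
 [ 0.52848956 -0.15324461  0.068     ]]
```

send_rows --plan '[[[-0.001, -0.001, -0.03], [0, 0, 0], 110], [[0, 0, -0.03], [0, 0, 0], 110], [[0, 0, -0.02], [0, 0, 0], 110], [[0, 0, -0.006], [0, 0, 0], 110], [[0, 0, 0], [0, 0, 0], 255], [[0, 0, 0], [0, 0, 0], 255], [[0, 0, 0], [0, 0, 0], 255], [[0, 0, 0], [0, 0, 0], 255], [[0, 0, 0], [0, 0, 0], 255], [[0, 0, 0], [0, 0, 0], 255], [[0, 0, 0], [0, 0, 0], 255]]' --newtons 30

```text
time: 7.25
tool_pos: [0.5156, -0.1672, 0.0363]
tool_rot: [-3.141, 0.0, -2.308]
contact_force: [-0.8, 0.0, 4.8]
opening: 0.0135
```

The jaws stopped at 13.5 mm, so the fin is gripped. Lift and turn.

send_rows --plan '[[[0, 0, 0.01], [0, 0, 0], 255], [[0, 0, 0.02], [0, 0, 0], 255], [[0, 0, 0.03], [0, 0, 0], 255], [[0, 0, 0.03], [0, 0, 0], 255], [[0, 0, 0.03], [0, 0, 0], 255], [[0, 0, 0.03], [0, 0, 0], 255], [[0, 0, 0.02], [0, 0, -0.09], 255], [[0, 0, 0], [0, 0, -0.1], 255], [[0, 0, 0], [0, 0, -0.1], 255], [[0, 0, 0], [0, 0, -0.1], 255], [[0, 0, 0], [0, 0, -0.1], 255], [[0, 0, 0], [0, 0, -0.1], 255], [[0, 0, 0], [0, 0, -0.1], 255], [[0, 0, 0], [0, 0, 0], 255], [[0, 0, 0], [0, 0, 0], 255]]'

```text
time: 8.75
tool_pos: [0.515, -0.1668, 0.2056]
tool_rot: [3.141, -0.001, -2.996]
contact_force: [0.2, 1.2, -3.5]
opening: 0.0138
```

Run:
```python
from h import *
d=snap('top','top5'); snap('scene','scene5'); crop('scene5',150,120,390,290,3.3,'c5');crop('top5',200,130,400,300,4,'c6')
snap('wrist','wrist5')
o=robot.observe();print(o['time'],o['tool_pos'],o['tool_rot'],o['contact_force'],o['opening'])
```

```text
8.9 [ 0.51520283 -0.16694949  0.20570576] [ 3.14133624e+00 -2.64830338e-04 -2.99687501e+00] [ 0.26228193  0.03428044 -3.03856707] 0.013484502056501948
```

View pics/c5.png

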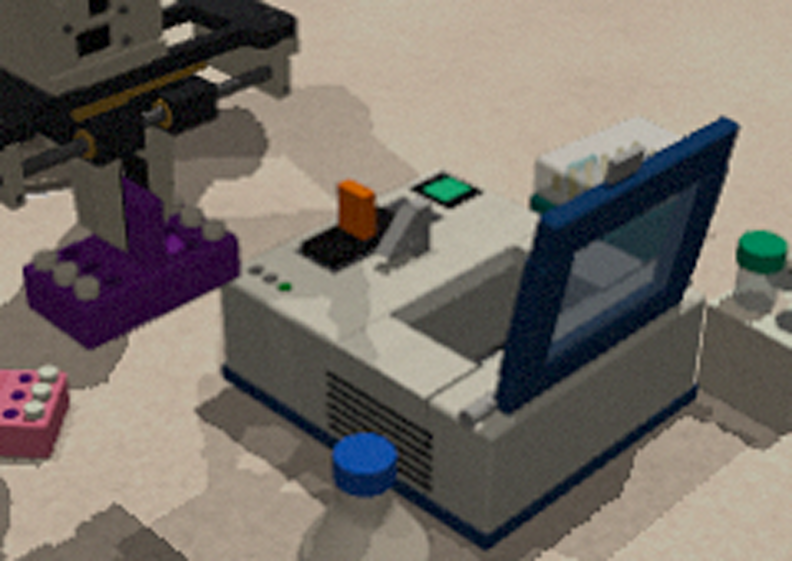

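View pics/c6.png

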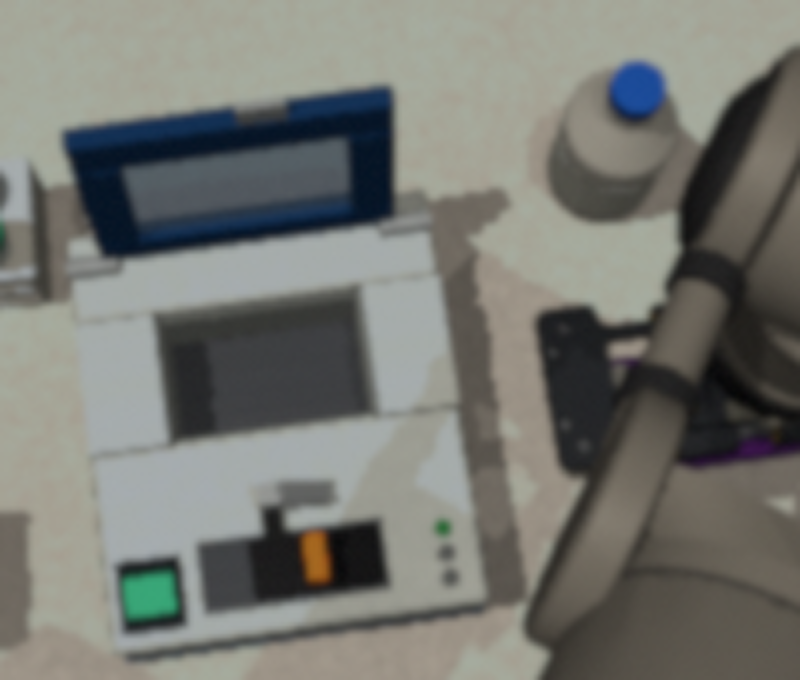

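View pics/wrist5.png

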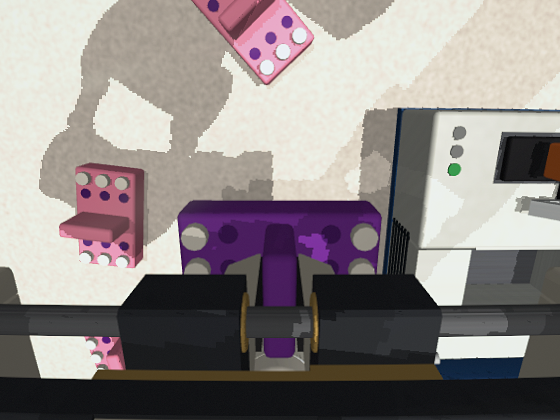

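The top crop shows the well mouth with corners at c6 (158,318), (360,290), (172,440) and (375,410). I'll compute the well centre from those.

Run:
```python
from fit import un
from h import *
d=load('top5'); w=onz(d,un([(158,318),(360,290),(172,440),(375,410)],4,(200,130)),.095); print(w.round(4),w.mean(0))
print(np.linalg.norm(w[0]-w[1]),np.linalg.norm(w[0]-w[2]))
o=load('scene5'); 
s=onz(o,un([(525,247),(392,317),(475,362)],3.3,(150,120)),.095);print('scene',s.round(4))
for x in ([.537,.0594,.1435],):
    print('well',x[0]+.02*np.cos(x[2]),x[1]+.02*np.sin(x[2]))
    c,s_=np.cos(x[2]),np.sin(x[2]); P=np.array([(58,60),(58,-60),(-18,60),(-18,-60)])/1000
    print(np.c_[x[0]+c*P[:,0]-s_*P[:,1],x[1]+s_*P[:,0]+c*P[:,1]].round(4))
```

```text
inc [0.5361 0.0591 0.1442] 8.26
inc [0.5389 0.0592 0.1427] 8.18
inc [0.537  0.0594 0.1435] 8.22
[[-1.2, 0.2], [1.5, -0.2], [-0.7, 0.1], [0.4, 0.0], [0.1, -1.8], [-0.5, -2.1], [-2.5, -1.0], [-0.2, 0.7], [1.0, -0.6], [-2.7, -1.2], [1.1, -0.5], [-0.7, -1.0]]
fin [0.4429 0.0327 0.137 ] inc -0.0969 -0.0129
fin [0.4487 0.0312 0.137 ] inc -0.0914 -0.0152
[ 0.51618864 -0.1658803   0.035     ] [[0.5601, -0.1803, 0.035], [0.5473, -0.1946, 0.035], [0.5349, -0.2086, 0.035], [0.4982, -0.1233, 0.035], [0.4857, -0.1375, 0.035], [0.4722, -0.1521, 0.035]]
scene caps [[0.536, -0.2074, 0.035], [0.549, -0.1935, 0.035], [0.5623, -0.18, 0.035]]
[[0.582  0.1248 0.095 ]
 [0.5989 0.0095 0.095 ]
 [0.5117 0.1151 0.095 ]
 [0.5294 0.0009 0.095 ]] [0.55547583 0.06260232 0.095     ]
0.11652537333150594 0.07097089997013263
scene [[5.160e-01 1.218e-01 9.500e-02]
 [5.306e-01 1.000e-04 9.500e-02]
 [5.984e-01 1.180e-02 9.500e-02]]
well 0.556794430624835 0.06226016017708724
[[ 0.5858  0.1271]
 [ 0.603   0.0083]
 [ 0.5106  0.1162]
 [ 0.5278 -0.0026]]
```

send_rows --plan '[[[0.0041, 0.02295, 0], [0, 0, 0], 255], [[0.0041, 0.02295, 0], [0, 0, 0], 255], [[0.0041, 0.02295, 0], [0, 0, 0], 255], [[0.0041, 0.02295, 0], [0, 0, 0], 255], [[0.0041, 0.02295, 0], [0, 0, 0], 255], [[0.0041, 0.02295, 0], [0, 0, 0], 255], [[0.0041, 0.02295, 0], [0, 0, 0], 255], [[0.0041, 0.02295, 0], [0, 0, 0], 255], [[0.0041, 0.02295, 0], [0, 0, 0], 255], [[0.0041, 0.02295, 0], [0, 0, 0], 255], [[0, 0, -0.03], [0, 0, 0], 255], [[0, 0, -0.025], [0, 0, 0], 255], [[0, 0, 0], [0, 0, 0], 255], [[0, 0, 0], [0, 0, 0], 255]]'

```text
time: 10.3
tool_pos: [0.5564, 0.0624, 0.1511]
tool_rot: [3.141, -0.0, -2.998]
contact_force: [0.1, -1.0, -2.5]
opening: 0.0134
```

Run:
```python
from h import *
d=snap('scene','scene6'); crop('scene6',200,130,360,250,5,'c7');snap('wrist','wrist6')
o=robot.observe();print(o['time'],o['tool_pos'],o['tool_rot'],o['contact_force'],o['opening'])
```

```text
10.4 [0.55732868 0.06230799 0.15231583] [-3.14123604e+00  2.70448134e-03 -2.99835590e+00] [-1.06732151 -0.6592571  -2.99572616] 0.013798006640431614
```

View pics/c7.png

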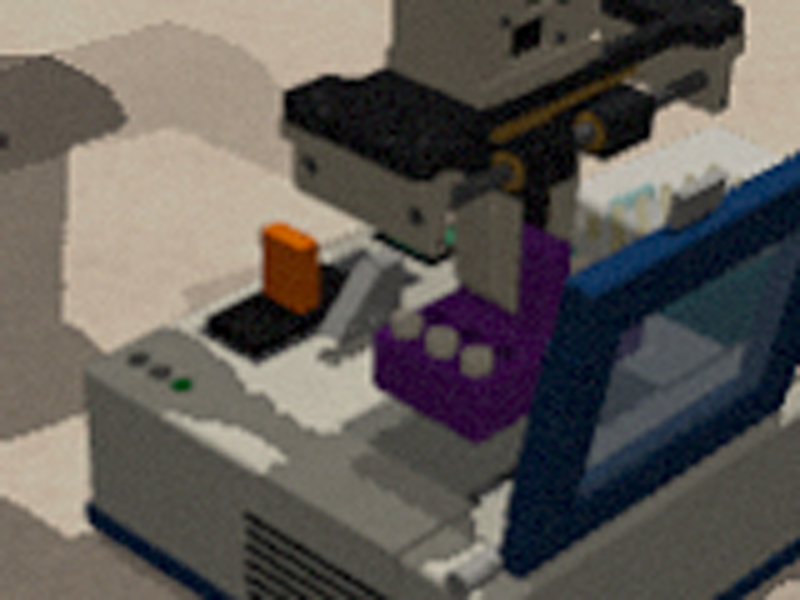

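View pics/wrist6.png

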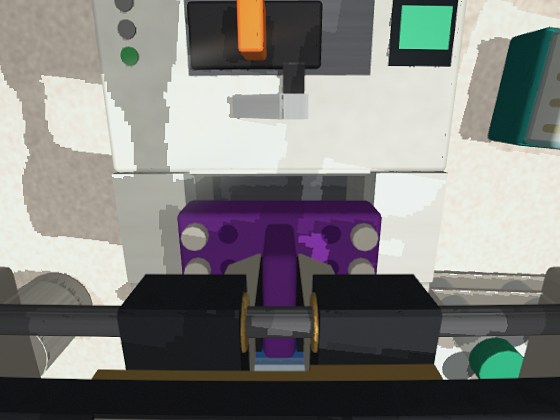

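Run:
```python
from h import *
d=load('wrist6'); p=onz(d,[(188,177),(374,177),(112,172),(449,171),(280,203),(181,203),(379,203)],[.095]*4+[.145]*3)
t=np.array([.5567,.0624]);c,s=np.cos(.1435),np.sin(.1435)
for q in p: e=q[:2]-t; print(q.round(4),(c*e[0]+s*e[1]).round(4),(-s*e[0]+c*e[1]).round(4))
```

```text
[0.5276 0.0007 0.095 ] -0.0376 -0.0569
[0.5112 0.1149 0.095 ] -0.0375 0.0584
[ 0.5311 -0.0466  0.095 ] -0.0409 -0.1042
[0.5007 0.1605 0.095 ] -0.0414 0.1051
[0.5221 0.0574 0.145 ] -0.035 -0.0
[0.5289 0.0097 0.145 ] -0.035 -0.0482
[0.5153 0.1051 0.145 ] -0.0349 0.0481
```

Run:
```python
from h import *
d=load('wrist6');t=np.array([.5567,.0624]);c,s=np.cos(.1435),np.sin(.1435)
for z in (.155,.151,.145,.14,.135,.13):
  p=onz(d,[(194,237),(364,237),(280,203)],[z,z,z-.007])
  for q in p: e=q[:2]-t; print(z,(c*e[0]+s*e[1]).round(4),(-s*e[0]+c*e[1]).round(4),end=' | ')
  print()
d=load('wrist4');t=np.array([.5158,-.1670]);a=-2.308+np.pi;c,s=np.cos(a),np.sin(a)
p=onz(d,[(219,194),(335,194),(277,171)],[.035,.035,.028])
for q in p: e=q[:2]-t; print((c*e[0]+s*e[1]).round(4),(-s*e[0]+c*e[1]).round(4))
```

```text
0.155 -0.0212 -0.0405 | 0.155 -0.0211 0.0395 | 0.155 -0.0358 -0.0 | 
0.151 -0.0196 -0.0416 | 0.151 -0.0196 0.0405 | 0.151 -0.0347 -0.0 | 
0.145 -0.0173 -0.0431 | 0.145 -0.0172 0.0421 | 0.145 -0.033 -0.0 | 
0.14 -0.0153 -0.0444 | 0.14 -0.0153 0.0434 | 0.14 -0.0315 0.0 | 
0.135 -0.0134 -0.0457 | 0.135 -0.0133 0.0447 | 0.135 -0.0301 0.0 | 
0.13 -0.0114 -0.047 | 0.13 -0.0113 0.046 | 0.13 -0.0287 0.0 | 
-0.0189 -0.0415
-0.0188 0.0413
-0.0341 -0.0001
```

The rack is centred over the well to within about 1 mm. Lowering it now.

send_rows --plan '[[[0.0005, 0, -0.015], [0, 0, 0], 255], [[0, 0, -0.015], [0, 0, 0], 255], [[0, 0, -0.01], [0, 0, 0], 255], [[0, 0, -0.01], [0, 0, 0], 255], [[0, 0, -0.01], [0, 0, 0], 255], [[0, 0, 0], [0, 0, 0], 255]]'

```text
time: 11.0
tool_pos: [0.5561, 0.0625, 0.0896]
tool_rot: [3.141, -0.002, -2.998]
contact_force: [0.0, 0.5, -2.6]
opening: 0.014
```

send_rows --plan '[[[0, 0, -0.01], [0, 0, 0], 255], [[0, 0, -0.008], [0, 0, 0], 255], [[0, 0, -0.006], [0, 0, 0], 255], [[0, 0, -0.003], [0, 0, 0], 255], [[0, 0, 0], [0, 0, 0], 255]]'

```text
time: 11.5
tool_pos: [0.5566, 0.0625, 0.0632]
tool_rot: [3.141, -0.001, -2.998]
contact_force: [-1.3, -0.6, -3.1]
opening: 0.0139
```

send_rows --plan '[[[0, 0, -0.002], [0, 0, 0], 255], [[0, 0, -0.001], [0, 0, 0], 255], [[0, 0, 0], [0, 0, 0], 255]]'

```text
time: 11.8
tool_pos: [0.5568, 0.0625, 0.0608]
tool_rot: [3.142, 0.0, -2.998]
contact_force: [0.5, -1.0, -3.4]
opening: 0.014
```

send_rows --plan '[[[0, 0, -0.001], [0, 0, 0], 255], [[0, 0, -0.001], [0, 0, 0], 255], [[0, 0, 0], [0, 0, 0], 255]]'

```text
time: 12.1
tool_pos: [0.557, 0.0625, 0.0593]
tool_rot: [-3.142, 0.001, -2.998]
contact_force: [-1.0, -0.4, 1.8]
opening: 0.0136
```

send_rows --plan '[[[0, 0, -0.0005], [0, 0, 0], 255], [[0, 0, 0], [0, 0, 0], 255]]'

```text
time: 12.3
tool_pos: [0.557, 0.0625, 0.0593]
tool_rot: [-3.141, 0.001, -2.998]
contact_force: [-3.6, 0.1, 7.2]
opening: 0.0138
```

The rack is resting on the floor at 7 N. I'll open the jaws partly so the fingers clear the caps, then lift.

send_rows --plan '[[[0, 0, 0], [0, 0, 0], 170], [[0, 0, 0], [0, 0, 0], 170], [[0, 0, 0], [0, 0, 0], 170], [[0, 0, 0], [0, 0, 0], 170]]'

```text
time: 12.7
tool_pos: [0.5569, 0.0624, 0.0582]
tool_rot: [3.142, 0.0, -2.999]
contact_force: [-0.3, -0.6, 0.4]
opening: 0.0307
```

send_rows --plan '[[[0, 0, 0.01], [0, 0, 0], 170], [[0, 0, 0.02], [0, 0, 0], 170], [[0, 0, 0.03], [0, 0, 0], 170], [[0, 0, 0.04], [0, 0, 0], 170], [[0, 0, 0.05], [0, 0, 0], 170], [[0, 0, 0.05], [0, 0, 0], 255], [[0, 0, 0.03], [0, 0, 0], 255], [[-0.03, 0, 0.03], [0, 0, 0], 255], [[-0.05, 0, 0], [0, 0, 0], 255], [[-0.05, 0, 0], [0, 0, 0], 255]]'

```text
time: 13.7
tool_pos: [0.4256, 0.0625, 0.3194]
tool_rot: [-3.141, 0.002, -2.998]
contact_force: [0.2, -0.2, 0.9]
opening: 0.0007
```

Run:
```python
from h import *
d=snap('top','top7'); crop('top7',190,120,370,300,4,'c8');snap('wrist','wrist7');snap('scene','scene7')
o=robot.observe();print(o['time'],o['tool_pos'],o['tool_rot'],o['contact_force'],o['opening'],o['qpos'])
```

```text
13.85 [0.42430766 0.06272816 0.31945734] [-3.14149320e+00  1.35192527e-03 -2.99805417e+00] [ 1.00277145 -0.49516081  1.55083118] 0.00045581085105999956 [-3.24088215e-02  9.83677040e-02  1.58571867e+00  1.39640038e-04
  1.45615782e+00 -1.74675944e+00]
```

View pics/c8.png

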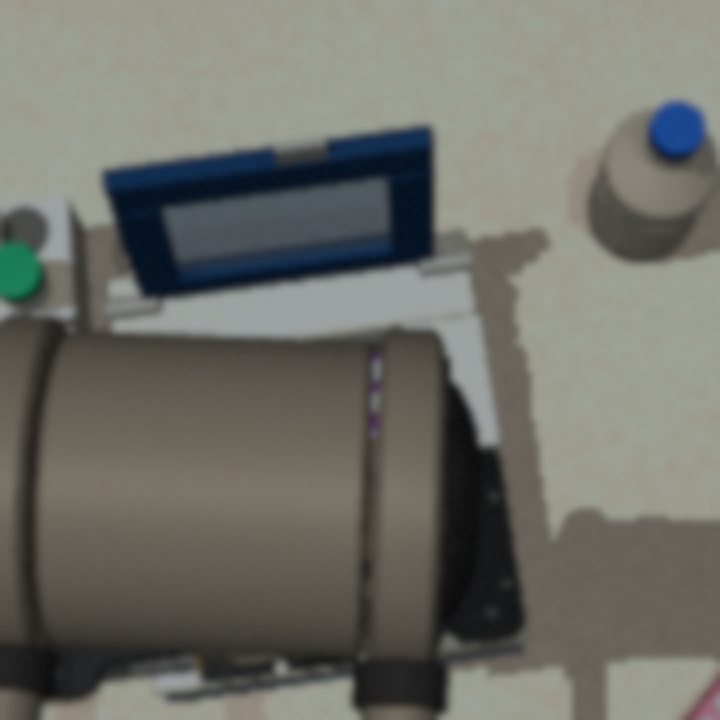

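View pics/wrist7.png

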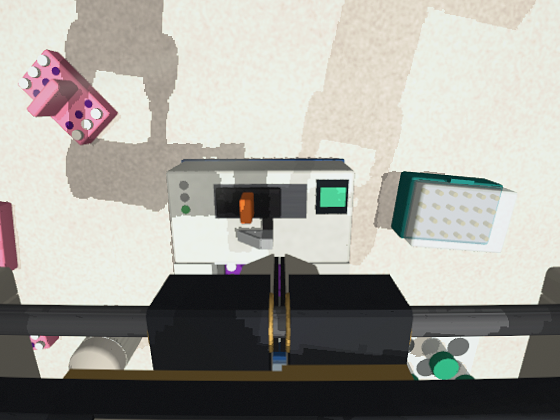

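View pics/scene7.png

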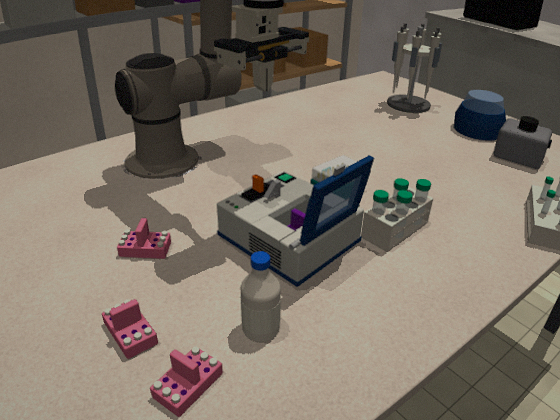

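The rack sits in the well and the other things are unmoved. Next I'll compute the path for swinging the lid shut: fingers behind the lid, then following its arc.

Run:
```python
import numpy as np
c,s=np.cos(.1435),np.sin(.1435)
def W(x,z): return np.array([.537+c*x,.0594+s*x,z])
def P(th,r): return np.array([.09-r*np.cos(th)+.014*np.sin(th)+.0095,.096+r*np.sin(th)+.014*np.cos(th)])
print('behind',W(.165,.2))
pts=[np.array([.165,.2]),P(np.pi/2,.104)]
for th in np.radians(np.arange(85,4,-5)): pts.append(P(th,.104+.022*(1-th/1.57)))
prev=W(*pts[0])
for p in pts[1:]:
    w=W(*p); print(w.round(4),(w-prev).round(4)); prev=w
```

```text
behind [0.70030405 0.08299632 0.2       ]
[0.6493 0.0756 0.2   ] [-0.051  -0.0074  0.    ]
[0.6402 0.0743 0.202 ] [-0.0091 -0.0013  0.002 ]
[0.6308 0.073  0.2032] [-0.0094 -0.0014  0.0012]
[0.6213 0.0716 0.2036] [-0.0095 -0.0014  0.0004]
[0.6116 0.0702 0.2031] [-0.0096 -0.0014 -0.0005]
[0.602  0.0688 0.2017] [-0.0097 -0.0014 -0.0014]
[0.5924 0.0674 0.1994] [-0.0096 -0.0014 -0.0023]
[0.5829 0.066  0.1962] [-0.0095 -0.0014 -0.0032]
[0.5737 0.0647 0.1922] [-0.0092 -0.0013 -0.0041]
[0.5648 0.0634 0.1872] [-0.0089 -0.0013 -0.0049]
[0.5563 0.0622 0.1814] [-0.0085 -0.0012 -0.0058]
[0.5482 0.061  0.1748] [-0.0081 -0.0012 -0.0066]
[0.5407 0.0599 0.1675] [-0.0075 -0.0011 -0.0074]
[0.5338 0.0589 0.1594] [-0.0069 -0.001  -0.0081]
[0.5276 0.058  0.1506] [-0.0062 -0.0009 -0.0088]
[0.5221 0.0572 0.1412] [-0.0055 -0.0008 -0.0094]
[0.5175 0.0566 0.1312] [-0.0047 -0.0007 -0.0099]
[0.5137 0.056  0.1208] [-0.0038 -0.0005 -0.0104]
```

send_rows --plan '[[[0.04, 0.003, 0], [0, 0, 0], 255], [[0.04, 0.003, 0], [0, 0, 0], 255], [[0.04, 0.003, 0], [0, 0, 0], 255], [[0.04, 0.003, 0], [0, 0, 0], 255], [[0.04, 0.003, 0], [0, 0, 0], 255], [[0.04, 0.003, 0], [0, 0, 0], 255], [[0.036, 0.003, 0], [0, 0, 0], 255], [[0, 0, -0.02], [0, 0, 0], 255], [[0, 0, 0], [0, 0, 0], 255], [[0, 0, 0], [0, 0, 0], 255]]'

```text
time: 14.85
tool_pos: [0.7028, 0.0835, 0.2977]
tool_rot: [3.141, -0.002, -2.998]
contact_force: [-0.1, -0.1, 0.6]
opening: 0.0
```

Run:
```python
from h import *
d=snap('scene','scene8'); crop('scene8',200,60,400,260,3.8,'c9');
o=robot.observe();print(o['time'],o['tool_pos'],o['tool_rot'],o['contact_force'],o['opening'],o['qpos'])
```

```text
14.9 [0.70268309 0.08350304 0.29913059] [ 3.14156774e+00  4.97675861e-04 -2.99836282e+00] [-0.07458912  0.22909085  1.04031889] 0.00039847639267996215 [ 1.00615171e-02  6.86648404e-01  7.54860255e-01  9.15293785e-05
  1.69959403e+00 -1.70395287e+00]
```

View pics/c9.png

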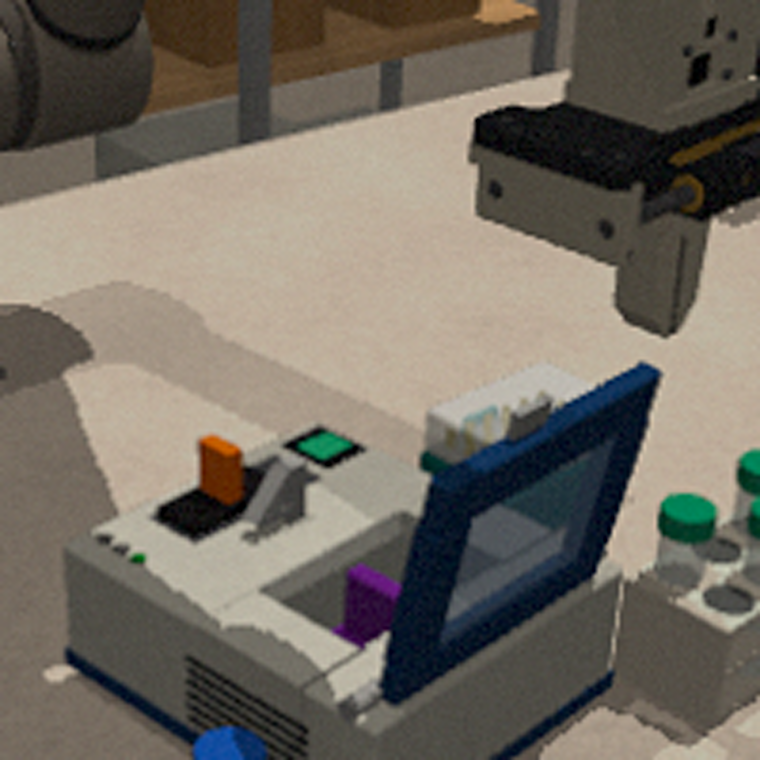

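The fingers are over the space behind the lid. I'll descend behind it.

send_rows --plan '[[[0, 0, -0.03], [0, 0, 0], 255], [[0, 0, -0.03], [0, 0, 0], 255], [[0, 0, -0.02], [0, 0, 0], 255], [[0, 0, -0.018], [0, 0, 0], 255], [[0, 0, 0], [0, 0, 0], 255]]'

```text
time: 15.4
tool_pos: [0.7015, 0.0835, 0.1995]
tool_rot: [3.141, -0.003, -2.998]
contact_force: [-0.5, -0.8, 0.1]
opening: 0.0002
```

Run:
```python
from h import *
d=snap('scene','scene9'); crop('scene9',200,60,400,260,3.8,'c10');
```

```text
(no output)
```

View pics/c10.png

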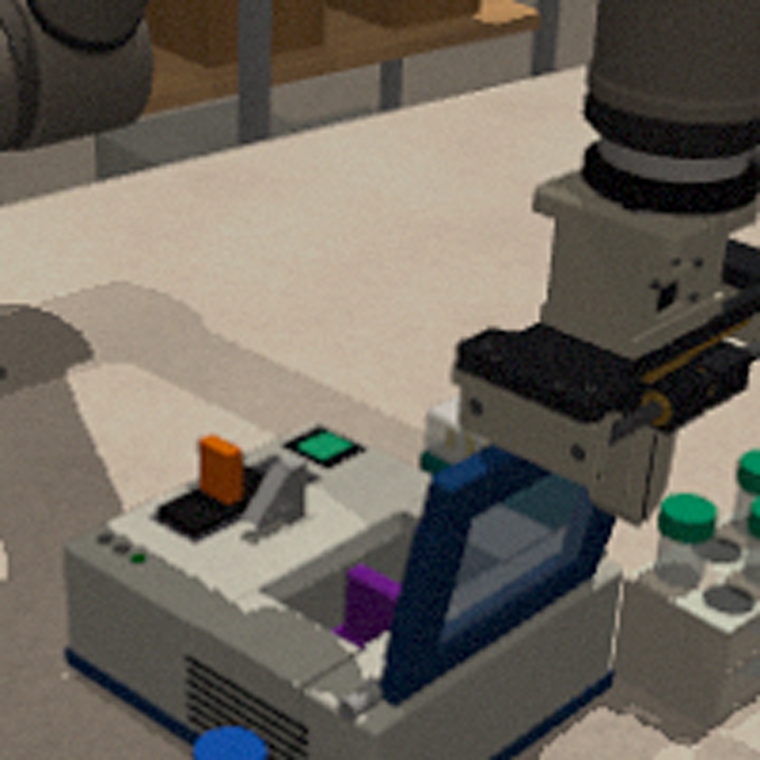

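send_rows --plan '[[[-0.01, -0.0014, 0], [0, 0, 0], 255], [[-0.01, -0.0014, 0], [0, 0, 0], 255], [[-0.01, -0.0014, 0], [0, 0, 0], 255], [[-0.01, -0.0014, 0], [0, 0, 0], 255], [[-0.01, -0.0014, 0], [0, 0, 0], 255], [[0, 0, 0], [0, 0, 0], 255]]'

```text
time: 16.05
tool_pos: [0.6533, 0.0764, 0.2039]
tool_rot: [-3.141, 0.005, -2.998]
contact_force: [1.7, 0.5, 0.3]
opening: 0.0005
```

Run:
```python
from h import *
d=snap('scene','scene10'); crop('scene10',200,60,400,260,3.8,'c11');
```

```text
(no output)
```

View pics/c11.png

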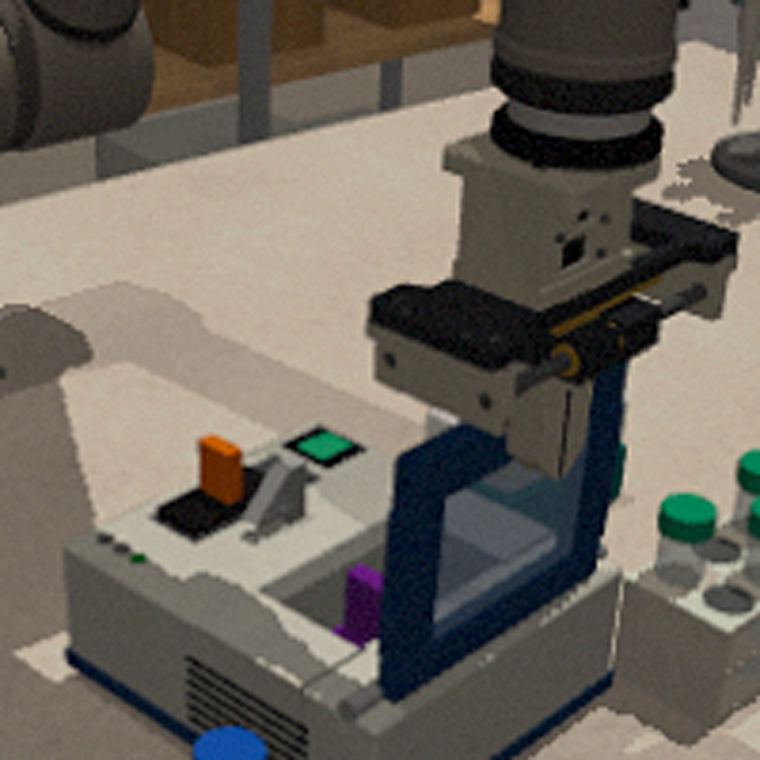

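The lid follows, with about 2 N of contact, and is now close to vertical. I'll continue along the arc.

send_rows --plan '[[[-0.0115, -0.0016, 0.001], [0, 0, 0], 255], [[-0.0094, -0.0014, 0.0012], [0, 0, 0], 255], [[-0.0095, -0.0014, 0.0004], [0, 0, 0], 255], [[-0.0096, -0.0014, -0.0005], [0, 0, 0], 255], [[-0.0097, -0.0014, -0.0014], [0, 0, 0], 255], [[-0.0096, -0.0014, -0.0023], [0, 0, 0], 255], [[0, 0, 0], [0, 0, 0], 255]]'

```text
time: 16.8
tool_pos: [0.5937, 0.0679, 0.1995]
tool_rot: [-3.141, 0.001, -2.998]
contact_force: [1.5, 0.2, 0.3]
opening: 0.0005
```

Run:
```python
from h import *
d=snap('scene','scene11'); crop('scene11',200,60,400,260,3.8,'c12');
```

```text
(no output)
```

View pics/c12.png

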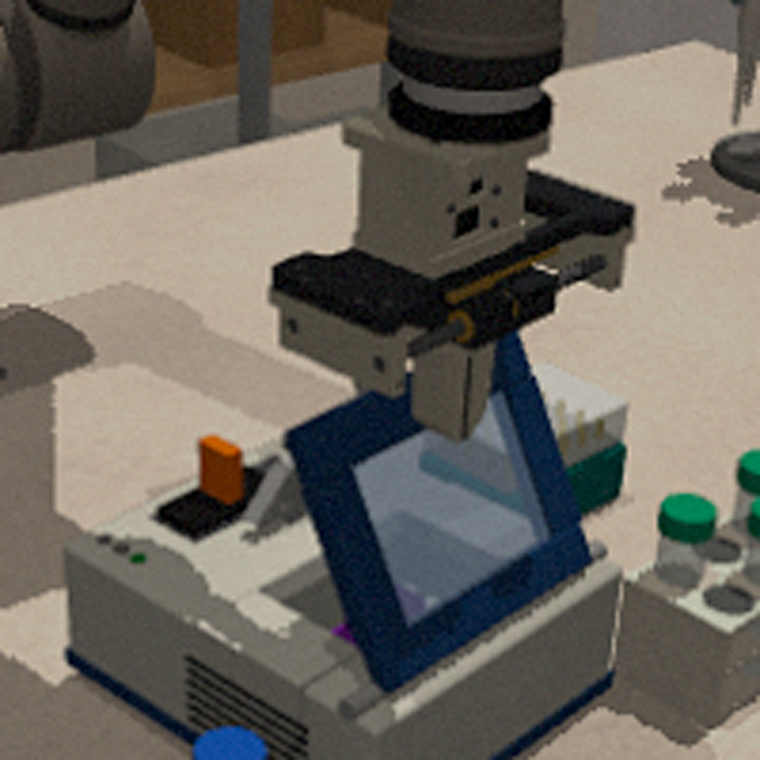

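send_rows --plan '[[[-0.0105, -0.0016, -0.0033], [0, 0, 0], 255], [[-0.0092, -0.0013, -0.0041], [0, 0, 0], 255], [[-0.0089, -0.0013, -0.0049], [0, 0, 0], 255], [[-0.0085, -0.0012, -0.0058], [0, 0, 0], 255], [[-0.0081, -0.0012, -0.0066], [0, 0, 0], 255], [[-0.0075, -0.0011, -0.0074], [0, 0, 0], 255], [[-0.0069, -0.001, -0.0081], [0, 0, 0], 255], [[0, 0, 0], [0, 0, 0], 255]]'

```text
time: 17.65
tool_pos: [0.534, 0.0592, 0.1584]
tool_rot: [3.141, -0.0, -2.998]
contact_force: [0.5, -0.2, 0.6]
opening: 0.0004
```

Run:
```python
from h import *
d=snap('scene','scene12'); crop('scene12',200,60,400,260,3.8,'c13');
```

```text
(no output)
```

View pics/c13.png

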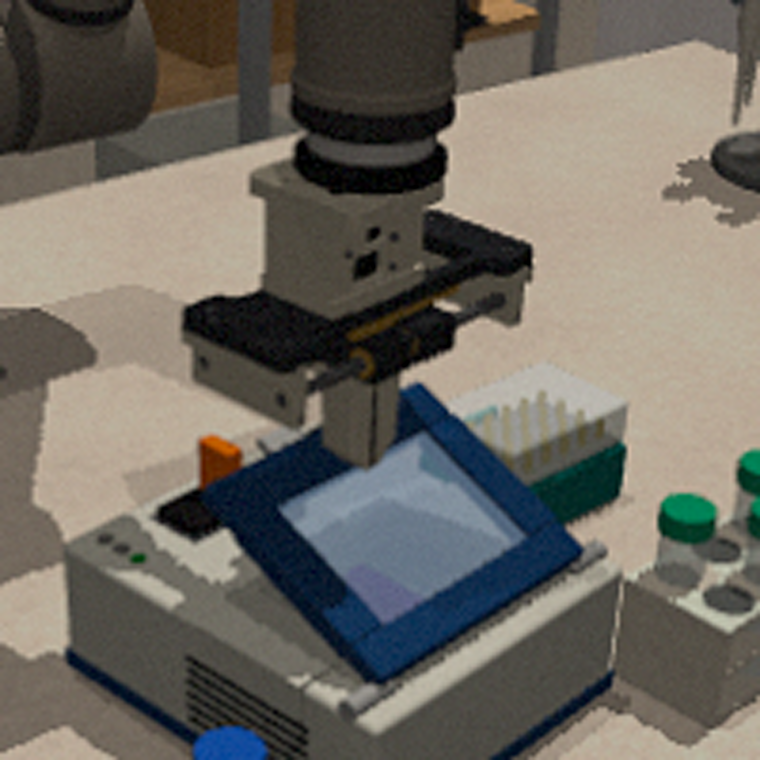

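send_rows --plan '[[[-0.0034, -0.0005, -0.0044], [0, 0, 0], 255], [[-0.0034, -0.0005, -0.0044], [0, 0, 0], 255], [[-0.0028, -0.0004, -0.0047], [0, 0, 0], 255], [[-0.0028, -0.0004, -0.0047], [0, 0, 0], 255], [[-0.0024, -0.0003, -0.005], [0, 0, 0], 255], [[-0.0024, -0.0003, -0.005], [0, 0, 0], 255], [[-0.001, 0, -0.004], [0, 0, 0], 255], [[0, 0, 0], [0, 0, 0], 255]]'

```text
time: 18.5
tool_pos: [0.5168, 0.0567, 0.1273]
tool_rot: [-3.141, 0.004, -2.998]
contact_force: [3.2, -0.5, 6.7]
opening: 0.0004
```

Force is 6.7 N, so the lip is on the nose. I'll press down slowly.

send_rows --plan '[[[-0.0005, 0, -0.003], [0, 0, 0], 255], [[-0.0005, 0, -0.003], [0, 0, 0], 255], [[-0.0005, 0, -0.003], [0, 0, 0], 255], [[0, 0, -0.002], [0, 0, 0], 255], [[0, 0, -0.002], [0, 0, 0], 255], [[0, 0, 0], [0, 0, 0], 255]]'

```text
time: 19.1
tool_pos: [0.5139, 0.0566, 0.1135]
tool_rot: [-3.141, 0.0, -2.998]
contact_force: [1.0, -1.2, 2.1]
opening: 0.0001
```

send_rows --plan '[[[0, 0, -0.0015], [0, 0, 0], 255], [[0, 0, -0.0015], [0, 0, 0], 255], [[0, 0, 0], [0, 0, 0], 255]]'

```text
time: 19.4
tool_pos: [0.5135, 0.0567, 0.1099]
tool_rot: [3.141, -0.002, -2.998]
contact_force: [-2.7, -0.4, 4.9]
opening: 0.0003
```

send_rows --plan '[[[0, 0, -0.001], [0, 0, 0], 255], [[0, 0, -0.001], [0, 0, 0], 255], [[0, 0, 0], [0, 0, 0], 255]]'

```text
time: 19.7
tool_pos: [0.5135, 0.0567, 0.109]
tool_rot: [3.142, -0.001, -2.998]
contact_force: [-6.2, -1.3, 15.6]
opening: 0.0004
```

The press is now against a firm stop at 15.6 N, so the lid is seated. I'll retreat slowly and check.

send_rows --plan '[[[0, 0, 0.004], [0, 0, 0], 255], [[0, 0, 0.01], [0, 0, 0], 255], [[0, 0, 0.03], [0, 0, 0], 255], [[0, 0, 0.05], [0, 0, 0], 255], [[-0.03, 0, 0.05], [0, 0, 0], 255], [[-0.05, 0, 0.03], [0, 0, 0], 255], [[-0.03, 0.04, 0], [0, 0, 0], 255], [[0, 0.05, 0], [0, 0, 0], 255], [[0, 0.05, 0], [0, 0, 0], 255], [[0, 0.05, 0], [0, 0, 0], 255], [[0, 0.05, 0], [0, 0, 0], 255], [[0, 0.05, 0], [0, 0, 0], 255], [[0, 0, 0], [0, 0, 0], 255]]'

```text
time: 21.0
tool_pos: [0.4143, 0.3518, 0.2699]
tool_rot: [3.14, -0.001, -2.993]
contact_force: [0.2, -0.2, 0.1]
opening: 0.0005
```

Run:
```python
from h import *
snap('scene','scene13'); crop('scene13',180,130,400,290,3.6,'c14');snap('top','top13')
d=cv2.absdiff(cv2.imread('pics/top13.png'),cv2.imread('pics/top0.png')).max(2)
crop('top13',120,130,400,300,2.8,'c15')
o=robot.observe();print(o['time'],o['tool_pos'],o['contact_force'])
```

```text
21.1 [0.41492077 0.34744593 0.27011686] [ 0.21725368 -0.50458805 -0.0085569 ]
```

View pics/c14.png

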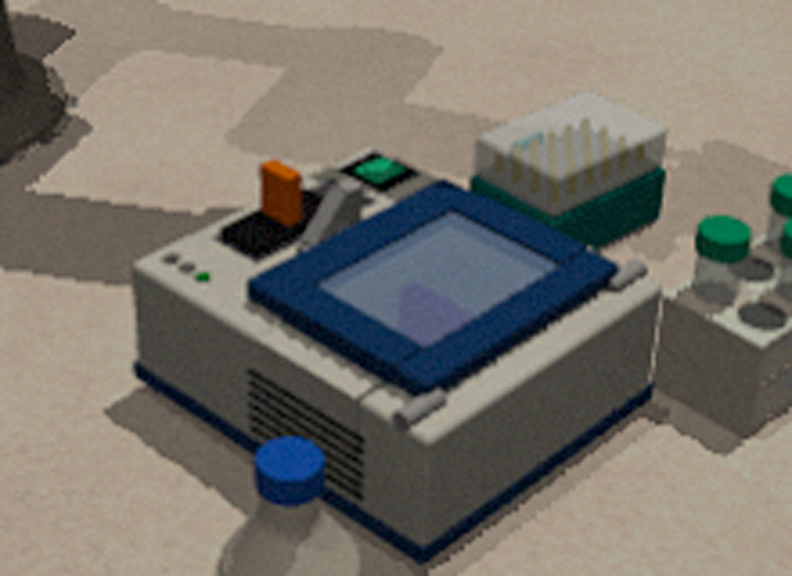

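View pics/c15.png

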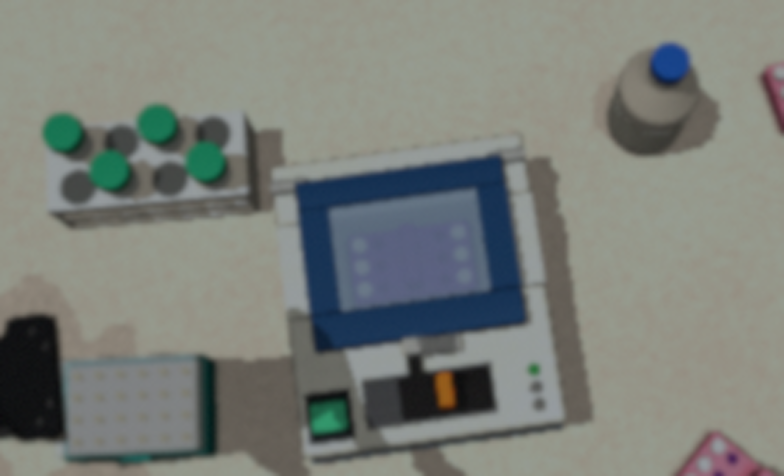

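The lid is shut over the rack, the catch is home (fin at the same place as before), and the tip box, tube stand and bottle haven't moved. Handing in.

```bash
python3 -c "
from cell import robot
print(robot.hand_in())"
```

```text
the job is handed in; nothing more can be done
None
```

The purple rack is in the incubator with the lid latched shut, and the job is handed in at about 21 s. No verdict was reported.

- **Opening the lid:** I pushed the catch to its stop, where the force jumped to 19 N. I let it go, and it sprang home and the lid stood fully open.
- **Placing the rack:** I gripped it by its fin and lowered it until the floor took its weight, 7 N at a tool height of 59 mm, as expected. I released it without dropping it.
- **Closing the lid:** I eased it down from behind. It took about 7 N while the lip pushed the nose aside, then came to a firm stop at 16 N, and it stayed shut after I backed off.

In the last pictures, over 1 s after letting go, the lid is flat with the rack square under the window and the fin is back at its home position. The tip box, tube stand and bottle look unmoved by eye, and the arm is clear of everything. No check failed; the camera estimates of positions agreed to a few millimetres, which is within the fit.

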